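Bond a heat sink to a power module with a toggle clamp

ROBOT

A 6-joint arm with a two-finger parallel gripper is mounted at the origin on the work surface. World frame = base frame: x ahead of the robot, y to its left, z up, the work surface at z = 0. Lengths are in m, angles in rad, forces in N, time in s.
With the tool pointing down it reaches from about 0.2 to 0.875 m from the base axis. Payload 3.4 kg.
Tool frame: the origin (TCP) lies midway between the tips of the shut fingers; the grasp point (between the pads) lies 19 mm behind it; x points along the fingers, z is the direction in which the jaws open and shut, and the axes are right-handed (so a half turn about x gives the same grasp; the last joint's range is limited). The gripper opens to 94 mm and grips with 3 to 60 N. Pads are 16 mm wide; open, the fingers measure 119 mm over their backs; the gripper's body (75 mm by 177 mm) begins 78 mm behind the grasp point.
Start: joints at [-1.266, 0.276, 1.505, -0, 1.361, -0.121], TCP at [0.238, -0.524, 0.176] pointing down, gripper open.
Joint ranges: [-2.89, 2.89], [-0.75, 2.08], [0.22, 2.7], [-1.18, 4.32], [0.11, 2.71], [-2.7, 2.7]. Speed limits (rad/s): [2.57, 2.57, 3.14, 3.14, 3.14, 3.14].

INTERFACE

Orientations are given as a 3x3 rotation matrix whose columns are the frame's x, y, z axes.
In Python, from cell import * gives the robot as it stands. The module is installed in compiled form; this text tells all that it offers.
- The arm moves only by the tool send_rows, never from a script. Its argument "commands" is text: rows parted by semicolons, each of 7 numbers parted by spaces: the shift along the tool's x, y, z in units of 0.2 m (1.0 is 0.2 m), then the turn, a rotation vector about the tool's x, y, z in units of pi rad (1.0 is pi rad), then the closure, from 0 (fully open) to 1 (shut). A call has exactly 8 rows; each row is the pose to reach, as a shift and turn from the pose commanded when the call began, along the tool's axes at that moment, turning the shorter way round; what a row does not reach only later rows make up. A row lasts 1/10 s, in which the tool goes at most 50 mm and 8.59 degrees, less where a joint would pass 70% of its speed; a pose out of reach is approached as far as the arm can. A call with a number of a shift or a turn outside -1 to 1 is refused whole. A call with a gripper value outside its range is refused whole. The fingers move at their own pace and stop on an object; "force" is the grip in N (left out, the last holds). Time passes only in rows, so rows that repeat a pose let the fingers close, or fill a call up. It gives the time, the measured TCP pose, the force and the opening at its end, in the units of the state.
- read_state(): the state, without advancing time (a new reading comes with each control period).
- snapshot(name): name is "side" or "top" or "wrist"; returns a dict with "image" (384x512x3 uint8, blue, green, red), "z_map" (384x512 float32, m along the optical axis (not along the pixel's ray), 0 where there is no reading), "mtx" (3x3 intrinsics, pixels), "R" (3x3) and "t" (3): a world point X has camera coordinates R X + t; the wrist camera has in their place "mount" (4x4, takes a point from camera to tool coordinates, whose origin is the TCP and whose axes are the tool frame's). Camera axes: x right, y down, z forward; pixel columns grow to the right and rows downward; lengths in m; the calibration is good to about 2 mm. A picture is of the moment at which its call begins: read the wrist's pose just before it.
- finish_job(): hands the job in, once; it reports no verdict.
The state is a dict: "time": time; "joints": joint angles; "qvel": joint speeds; "tau": joint torques, N m; "position": TCP position; "eef_rot": TCP orientation; "wrist_force": force on the tool from outside, world axes, zero at the start; "moment": the same for the moment, N m; "gripper_width": opening from 0.0 (shut) to 1.0 (fully open).
Only numpy, scipy, OpenCV 4.12 (cv2) and the standard library are available. Lean on these libraries where they do the work, as an engineer would, in place of code of your own. Each camera call takes 0.05 s, during which the arm holds its last target. There are 200 camera calls.

TASK

Take the black finned heat sink off the sloping rack and set it down (do not drop it) flat, fins up, squarely on the white power module in the test jig, its edges flush with the module's all round. Then swing the toggle clamp over centre so that it presses on the heat sink, let go of the clamp for at least a second so that it holds by itself, and swing it fully open again, leaving the heat sink squarely in place. Leave everything else as it lies.

Things in the scene. Friction and masses are not known exactly. Their poses are not given: they have to be found in the camera images.
- sink: Black finned heat sink, 64 (its x) x 42 (its y) x 28 (z) mm, about 0.13 kg; thin fins along x on a 7 mm base; grip it across the 42 mm, where the outer fins are solid side faces. Origin: centre of its underside; z out through the fins. At the start it lies with its underside on the rack's slope, its lower end against the lip, in either bay.
- rack: Blue rack fixed to the table, 230 mm wide (y). Its flat slope faces the robot, rising towards the rack's +x at 0.44 rad (25 degrees), with two heat sinks side by side, 55 mm either side of the middle (+-6 mm). Origin: middle of the footprint, on the table. The slope's surface passes 60 mm above the origin; upper edge 86 mm above the table. The lip at the lower edge stands 7 mm out of the slope.
- module_top (a point): Centre of the white power module's flat top, 40 mm above the table. The top is 42 (x) x 64 (y) mm, the outline of the heat sink's underside, with nothing to guide the part. z up, +y towards the clamp's hinge. Under it: a green board (92 x 110 mm, top 15 mm above the table) and an aluminium base plate, 110 (x) x 215 (y) mm, fixed to the table.
- clamp_hinge (a point): Hinge of the toggle clamp, 95 mm from the module's centre along the module's +y, 95 mm above the table; the hinge's line is the module's x axis (axes parallel to module_top's). The bracket's two cheeks are 40 mm apart over all and reach 108 mm above the table.
- clamp (a joint): Clamp angle, rad. Steel arm and red handle are one bell crank. 0 = fully open: arm upright, handle level, pointing away from the module. Grows as it closes: handle swings up, arm comes down. 1.45 = clamped on the heat sink: arm level over the module, handle upright. 1.55 = stop, nothing under it. An over-centre spring drives it open below about 0.77, shut above; about 4 N at the handle.
- clamp_handle (a point): Middle of the clamp's red round grip (22 mm diameter, 72 mm long plus round ends), 95 mm from the hinge; the grip ends 133 mm from the hinge. At joint value q it lies, from the hinge, 95 mm * cos(q + 0.03) along the module's +y and 95 mm * sin(q + 0.03) up.
- clamp_foot (a point): Underside of the black rubber foot (20 mm diameter) below the end of the clamp's arm, 95 mm out from the hinge and 27 mm below the arm's line; clamped, it presses on the middle of the heat sink.
- spare: Bystander: silver heat sink, 64 x 42 x 18 mm, in the rack's other bay. Origin: centre of its underside.
- capacitor: Bystander: blue round capacitor, 30 mm diameter, 40 mm tall, standing on the table beside the jig. Origin: centre of its foot.
- probe: Bystander: black current probe, 34 x 136 x 24 mm, lying on the robot's side of the jig. Origin: underside, 18 mm from its middle.
- meter: Bystander: yellow multimeter, 170 x 85 x 45 mm, lying beyond jig and rack. Origin: centre of its underside.
- driver: Bystander: orange screwdriver, 170 mm long, lying between jig and rack. Origin: underside.
- tray: Bystander: grey open parts tray, 100 x 140 x 35 mm. Origin: centre of its underside.
Things that resemble listed ones, but are neither listed nor needed, are in the scene too. Of the things shaped like the sink, the black one is meant.

How it is judged:
On the way, in this order (a step that is already met when the one before it is completed fails the run):
1. the heat sink lies flush on the module, let go of, with the clamp still open (x of sink in the frame of module_top between -0.004 and 0.004 m and y of sink in the frame of module_top between -0.004 and 0.004 m and z of sink in the frame of module_top between -0.004 and 0.004 m and angle between the x axis of sink and the y axis of module_top, either way round below 0.09 rad and angle between sink's own z axis and vertical below 0.06 rad and contact force between the fingers and sink below 0.05 N and value of joint clamp below 0.25 rad), for 0.2 s.
2. the clamp, let go of, presses on the heat sink by itself for a second, the heat sink still flush (x of sink in the frame of module_top between -0.004 and 0.004 m and y of sink in the frame of module_top between -0.004 and 0.004 m and z of sink in the frame of module_top between -0.004 and 0.004 m and angle between the x axis of sink and the y axis of module_top, either way round below 0.09 rad and angle between sink's own z axis and vertical below 0.06 rad and contact force between the fingers and sink below 0.05 N and value of joint clamp above 1.35 rad and contact force between clamp and sink above 1 N and contact force between each of the arm, the fingers and clamp below 0.05 N), for 0.9 s.
At the end, for the whole second after the job is handed in: The heat sink lies at rest on the module, centred within 4 mm each way and turned by less than 0.09 rad (either way round), flat and fins up (within 0.06 rad), and the clamp stands fully open (joint below 0.15), both let go of (x of sink in the frame of module_top between -0.004 and 0.004 m and y of sink in the frame of module_top between -0.004 and 0.004 m and z of sink in the frame of module_top between -0.004 and 0.004 m and angle between the x axis of sink and the y axis of module_top, either way round below 0.09 rad and angle between sink's own z axis and vertical below 0.06 rad and value of joint clamp below 0.15 rad and linear speed of sink below 0.02 m/s and angular speed of sink below 0.2 rad/s and contact force between the fingers and sink below 0.05 N and contact force between the fingers and clamp below 0.05 N); the robot touches nothing.
It fails at once if the heat sink is dropped (moves faster than 0.45 m/s while not held, a fall of about 10 mm) (contact force between the fingers and sink below 0.01 N and linear speed of sink above 0.45 m/s).
It fails at once if a bystander is moved more than 25 mm (distance of any of spare, capacitor, probe, meter, driver, tray from where it was at the start of the episode above 0.025 m).
It also fails if it takes over 69 s, if anything falls off the work surface, if the arm or the gripper's body presses on something with over 40 N, if the wrist force passes 120 N, or if a joint passes its speed limit or range.

## Working session

There is one attempt and no reset: what is moved stays moved. The work goes in short steps, Python scripts to look and compute and a tool call to move; the robot and the scene stay as the last step left them, time stands still between calls to the robot, and variables do not carry over. Pictures are saved under pics/ and viewed, about 8 in all and at most 12, crops included, and the job is handed in when it is done.

Besides the shell and the picture viewer there is one more tool, called after ">>>" in YAML: its name, and indented under it one key for each argument. send_rows: Moves the arm, as the interface text tells. Its arguments: {"type":"object","properties":{"commands":{"type":"string"},"force":{"type":"number"}},"required":["commands"]}

```bash
mkdir -p pics; python3 - <<'E'
from cell import *
import cv2,numpy as np,pickle
s=read_state();print({k:np.round(v,3).tolist() for k,v in s.items()})
a=snapshot("top");b=snapshot("side")
pickle.dump((a,b),open('s0.pkl','wb'))
for n,d in(("top",a),("side",b)):
    print(n,d["mtx"].tolist(),np.round(d["R"],3).tolist(),d["t"]); cv2.imwrite(f"pics/{n}0.png",d["image"])
E
```

```text
{'time': 0.0, 'joints': [-1.266, 0.277, 1.506, 0.0, 1.361, -0.121], 'qvel': [0.001, 0.002, 0.0, -0.0, 0.0, -0.001], 'tau': [-0.003, -40.46, -23.723, 0.07, 0.035, -0.0], 'position': [0.237, -0.523, 0.175], 'eef_rot': [[-0.001, 0.911, 0.413], [0.002, 0.413, -0.911], [-1.0, 0.0, -0.002]], 'wrist_force': [0.251, 0.425, -0.703], 'moment': [0.017, 0.01, -0.021], 'gripper_width': 1.001}
top [[365.5107406319857, 0.0, 252.64567454546696], [0.0, 365.5107406319857, 192.73930631383632], [0.0, 0.0, 1.0]] [[0.0, -1.0, 0.003], [-0.985, -0.001, -0.173], [0.173, -0.003, -0.985]] [-0.05577891  0.57208416  1.01346564]
side [[399.6160467006061, 0.0, 251.2926520012122], [0.0, 399.6160467006061, 186.35818721956173], [0.0, 0.0, 1.0]] [[-0.879, -0.477, -0.012], [-0.291, 0.556, -0.778], [0.378, -0.68, -0.628]] [0.46504606 0.32087867 0.76168241]
```

View pics/top0.png

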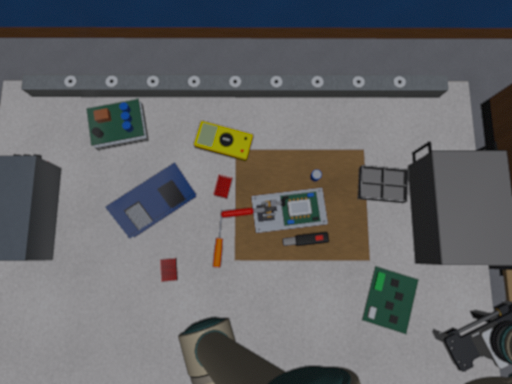

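View pics/side0.png

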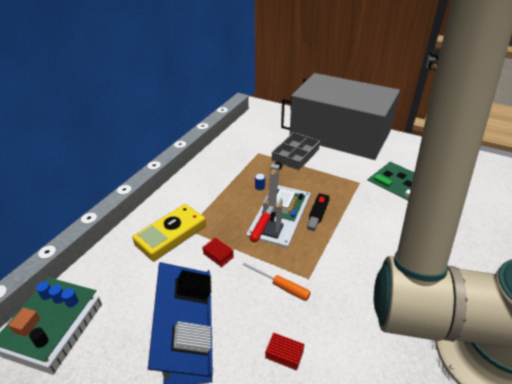

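Top view: rack at (150,200), with the black sink at about (172,193) and the silver one at (138,215). Module at (300,207), hinge near (265,210), red handle pointing left to (222,213). The side view agrees.

```bash
cat > h.py <<'E'
import numpy as np,cv2
def cloud(d,T=None):
    """world points HxWx3; T = 4x4 tool pose for wrist"""
    h,w=d["z_map"].shape;u,v=np.meshgrid(np.arange(w),np.arange(h));z=d["z_map"].astype(float)
    K=d["mtx"];P=np.stack([(u-K[0,2])/K[0,0]*z,(v-K[1,2])/K[1,1]*z,z],-1)
    if T is None: return (P-d["t"])@d["R"]
    M=T@d["mount"];return P@M[:3,:3].T+M[:3,3]
def pose(s):
    T=np.eye(4);T[:3,:3]=s["eef_rot"];T[:3,3]=s["position"];return T
E
python3 - <<'E'
from h import *
import pickle
a,b=pickle.load(open('s0.pkl','rb'))
P=cloud(a);im=a["image"].astype(int);B,G,R=im[...,0],im[...,1],im[...,2]
def rep(n,m):
    k,l,st,c=cv2.connectedComponentsWithStats(m.astype(np.uint8))
    i=1+np.argmax(st[1:,4]);q=l==i;p=P[q];print(n,st[i],'c',p.mean(0).round(4),'med',np.median(p,0).round(4))
    print('  rect xy',cv2.minAreaRect(p[:,:2].astype(np.float32)));return q
box=np.zeros(P.shape[:2],bool)
def bx(u0,v0,u1,v1): m=box.copy();m[v0:v1,u0:u1]=1;return m
z=P[...,2]
q=rep('module',bx(280,190,325,230)&(abs(z-.04)<.006)&(B>150)&(R>150))
q=rep('rack',bx(100,155,200,245)&(B>R+30)&(z>.02));p=P[q]
A=np.c_[p[:,:2],np.ones(len(p))]
for _ in range(4):
    co=np.linalg.lstsq(A,p[:,2],rcond=None)[0];r=abs(A@co-p[:,2]);k=r<.006;A,p=A[k],p[k]
g=co[:2];print('plane',co,'slope',np.arctan(np.hypot(*g)),'dir',np.arctan2(g[1],g[0]))
n=np.r_[-g,1]/np.linalg.norm(np.r_[-g,1])
H=(P-[0,0,co[2]])@n
rep('black',bx(100,155,200,245)&(H>.012)&(im.max(2)<80))
rep('any raised',bx(110,165,200,235)&(H>.012)&(H<.04)&(z>.03)&(R>80))
rep('plate',bx(240,180,340,240)&(z>.003)&(z<.013))
rep('handle',bx(215,200,258,225)&(R>B+80)&(R>G+80)&(z>.07))
rep('arm',bx(240,180,340,240)&(z>.12))
print('handle pts',P[213,222:258:5].round(3).tolist())
E
```

```text
Traceback (most recent call last):
ValueError: attempt to get argmax of an empty sequence
```

```bash
cat > m.py <<'E'
from h import *
import pickle
a,b=pickle.load(open('s0.pkl','rb'))
P=cloud(a);im=a["image"].astype(int);B,G,R=im[...,0],im[...,1],im[...,2]
def rep(n,m):
    k,l,st,c=cv2.connectedComponentsWithStats(m.astype(np.uint8))
    if k<2: print(n,'none');return m
    i=1+np.argmax(st[1:,4]);q=l==i;p=P[q];print(n,st[i],'med',np.median(p,0).round(4))
    print('  rect xy',cv2.minAreaRect(p[:,:2].astype(np.float32)));return q
def bx(u0,v0,u1,v1): m=np.zeros(P.shape[:2],bool);m[v0:v1,u0:u1]=1;return m
z=P[...,2]
print('mod',P[207,290:312:4].round(3).tolist(),im[207,300],'table',P[280,300],'plate',P[225,280])
q=rep('module',bx(280,190,325,230)&(abs(z-.04)<.010)&(im.min(2)>110))
q=rep('rack',bx(100,155,200,245)&(B>R+20)&(z>.02));p=P[q]
A=np.c_[p[:,:2],np.ones(len(p))]
for _ in range(4):
    co=np.linalg.lstsq(A,p[:,2],rcond=None)[0];r=abs(A@co-p[:,2]);k=r<.006;A,p=A[k],p[k]
g=co[:2];print('plane',co,'slope',np.arctan(np.hypot(*g)),'dir',np.arctan2(g[1],g[0]),len(p))
n=np.r_[-g,1]/np.linalg.norm(np.r_[-g,1])
H=(P-[0,0,co[2]])@n
rep('black',bx(100,155,200,245)&(H>.012)&(im.max(2)<80))
rep('silver',bx(110,165,200,235)&(H>.010)&(H<.04)&(z>.03)&(R>70))
rep('plate',bx(240,180,340,240)&(z>.003)&(z<.013))
rep('handle',bx(215,200,258,225)&(R>B+60)&(R>G+60)&(z>.06))
rep('arm',bx(240,180,340,240)&(z>.12))
E
python3 m.py
```

```text
mod [[0.531, -0.164, 0.044], [0.532, -0.176, 0.04], [0.532, -0.188, 0.039], [0.532, -0.199, 0.041], [0.531, -0.211, 0.042], [0.532, -0.223, 0.04]] [146 137 133] table [ 0.32166477 -0.19437785 -0.00053754] plate [ 0.48136734 -0.13668896  0.01444287]
module [288 199  23  17 310] med [ 0.5315 -0.1907  0.0412]
  rect xy ((0.5318948030471802, -0.19176149368286133), (0.041911203414201736, 0.0640866756439209), 6.715723514556885)
rack [ 106  163   90   75 2386] med [0.5511 0.2347 0.0682]
  rect xy ((0.4542294442653656, 0.15490111708641052), (0.3673393130302429, 0.23337355256080627), 39.834285736083984)
plane [ 0.24603879  0.14462832 -0.1047173 ] slope 0.278007896737979 dir 0.5314208932101325 341
black [160 181  26  27 204] med [0.5628 0.1718 0.0811]
  rect xy ((0.4783423840999603, 0.08093300461769104), (0.3180599808692932, 0.05094313621520996), 46.752098083496094)
silver [126 203  26  26 190] med [0.507  0.2708 0.0745]
  rect xy ((0.5021994113922119, 0.2670336663722992), (0.06059709191322327, 0.04229316860437393), 34.08150100708008)
plate [257 205  51  33 276] med [ 0.4791 -0.1298  0.0112]
  rect xy ((0.4707314074039459, -0.14157283306121826), (0.11412684619426727, 0.10962054878473282), 47.99195098876953)
handle [221 208  32   9 203] med [ 0.5082 -0.0154  0.1082]
  rect xy ((0.4544757604598999, -0.010828111320734024), (0.08444283157587051, 0.13220462203025818), 89.40072631835938)
arm [265 198  21  13 158] med [ 0.5201 -0.1052  0.1958]
  rect xy ((0.521735668182373, -0.11063903570175171), (0.017768409103155136, 0.05086600035429001), 8.885113716125488)
```

```bash
cat >> h.py <<'E'
from scipy.spatial.transform import Rotation as Ro
def down(yaw,tilt=0.,about=None):
    R=np.c_[[0,0,-1],[-np.sin(yaw),np.cos(yaw),0],[np.cos(yaw),np.sin(yaw),0]].astype(float)
    return R if about is None else Ro.from_rotvec(np.array(about)*tilt).as_matrix()@R
def row(s,p,R=None):
    """shift/turn units from state s to world p,R"""
    R0=np.array(s["eef_rot"]);R=R0 if R is None else R
    sh=R0.T@(np.array(p)-s["position"])/.2; tu=Ro.from_matrix(R0.T@R).as_rotvec()/np.pi
    print('row',sh.round(3),tu.round(4))
E
python3 - <<'E'
from h import *
from cell import *
s=read_state();d=snapshot("wrist");print(d["mount"].round(3),d["mtx"][0,0])
row(s,[.50,-.22,.30],down(.117))
E
```

```text
[[-0.    -0.25   0.968 -0.209]
 [-0.    -0.968 -0.25   0.073]
 [ 1.    -0.     0.    -0.   ]
 [ 0.     0.     0.     1.   ]] 285.5952736501929
row [-0.624  1.822 -0.839] [-4.017e-01 -4.000e-04 -4.000e-04]
```

>>> send_rows:
  commands: "-0.4 0.1 -0.05 -0.05 0 0 0;-0.6 0.3 -0.1 -0.1 0 0 0;-0.6 0.5 -0.2 -0.15 0 0 0;-0.6 0.7 -0.3 -0.2 0 0 0;-0.6 0.9 -0.4 -0.25 0 0 0;-0.6 0.95 -0.45 -0.3 0 0 0;-0.6 0.98 -0.5 -0.35 0 0 0;-0.6 0.98 -0.5 -0.4 0 0 0"

```text
time: 0.95
position: [0.3752, -0.3494, 0.2957]
eef_rot: [[0.0, -0.064, 0.998], [0.001, 0.998, 0.064], [-1.0, 0.001, 0.0]]
wrist_force: [0.5, -0.1, -0.2]
gripper_width: 0.998
```

```bash
python3 - <<'E'
from h import *
from cell import *
s=read_state();print(s["position"],s["joints"]);row(s,[.53,-.22,.28],down(.117))
E
```

```text
[ 0.37524472 -0.34942825  0.29571783] [-8.85944112e-01  1.35630094e-01  1.39812555e+00  4.71280564e-04
  1.60829329e+00 -9.50065592e-01]
row [0.079 0.596 0.814] [-0.0168  0.     -0.0002]
```

>>> send_rows:
  commands: "0.08 0.2 0.25 -0.017 0 0 0;0.08 0.4 0.5 -0.017 0 0 0;0.08 0.6 0.7 -0.017 0 0 0;0.08 0.6 0.81 -0.017 0 0 0;0.08 0.6 0.81 -0.017 0 0 0;0.08 0.6 0.81 -0.017 0 0 0;0.08 0.6 0.81 -0.017 0 0 0;0.08 0.6 0.81 -0.017 0 0 0"

```text
time: 1.75
position: [0.5286, -0.224, 0.2797]
eef_rot: [[-0.0, -0.106, 0.994], [-0.001, 0.994, 0.106], [-1.0, -0.0, -0.001]]
wrist_force: [-0.2, -0.3, -0.4]
gripper_width: 1.0
```

```bash
python3 - <<'E'
from h import *
from cell import *
import pickle
s=read_state();d=snapshot("wrist");pickle.dump((s,d),open('w1.pkl','wb'));cv2.imwrite('pics/w1.png',d["image"])
print(s["position"],s["joints"])
P=cloud(d,pose(s));im=d["image"]
for zt,hi in((.04,.006),):
    m=((abs(P[...,2]-.04)<hi)&(im.min(2)>110)).astype(np.uint8)
    k,l,st,c=cv2.connectedComponentsWithStats(m);i=1+np.argmax(st[1:,4]);p=P[l==i]
    print(st[i],p.mean(0),cv2.minAreaRect(p[:,:2].astype(np.float32)))
E
```

```text
[ 0.52862396 -0.22396854  0.27971849] [-5.21432997e-01  2.36332402e-01  1.30754278e+00 -6.77635382e-04
  1.59789173e+00 -6.28001051e-01]
[ 247  126   27   42 1101] [ 0.53219578 -0.18946068  0.03991876] ((0.5319284200668335, -0.19024521112442017), (0.040660250931978226, 0.06398648023605347), 6.9024810791015625)
```

View pics/w1.png

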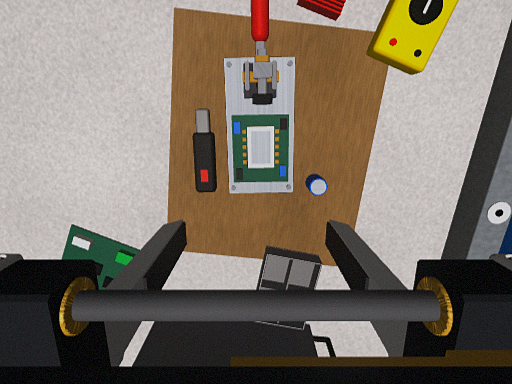

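Wrist view: module at px (261,148), hinge above it at (262,85), red handle at (260,20), probe and capacitor clear on both sides. On to the rack.

```bash
python3 - <<'E'
from h import *
from cell import *
row(read_state(),[.54,.155,.33],down(-1.03))
E
```

```text
row [-0.252  1.878  0.257] [3.617e-01 0.000e+00 2.000e-04]
```

>>> send_rows:
  commands: "-0.15 0.2 0.03 0.04 0 0 0;-0.25 0.4 0.06 0.08 0 0 0;-0.25 0.6 0.1 0.12 0 0 0;-0.25 0.8 0.13 0.16 0 0 0;-0.25 0.95 0.15 0.2 0 0 0;-0.25 0.98 0.18 0.24 0 0 0;-0.25 0.98 0.22 0.28 0 0 0;-0.25 0.98 0.26 0.32 0 0 0"

```text
time: 2.6
position: [0.5599, -0.023, 0.3302]
eef_rot: [[0.001, 0.785, 0.619], [-0.001, 0.619, -0.785], [-1.0, 0.0, 0.001]]
wrist_force: [0.6, -0.8, 0.4]
gripper_width: 0.998
```

```bash
python3 - <<'E'
from h import *
from cell import *
row(read_state(),[.54,.155,.33],down(-1.03))
E
```

```text
row [ 0.     0.473 -0.761] [ 0.0404  0.0003 -0.0001]
```

>>> send_rows:
  commands: "0 0.15 -0.23 0.04 0 0 0;0 0.3 -0.5 0.04 0 0 0;0 0.47 -0.7 0.04 0 0 0;0 0.47 -0.76 0.04 0 0 0;0 0.47 -0.76 0.04 0 0 0;0 0.47 -0.76 0.04 0 0 0;0 0.47 -0.76 0.04 0 0 0;0 0.47 -0.76 0.04 0 0 0"

```text
time: 3.4
position: [0.5393, 0.1533, 0.3296]
eef_rot: [[0.0, 0.855, 0.519], [-0.001, 0.519, -0.855], [-1.0, -0.0, 0.001]]
wrist_force: [0.2, -0.9, -0.5]
gripper_width: 1.001
```

```bash
cat > r.py <<'E'
from h import *
from cell import *
import pickle
s=read_state();d=snapshot("wrist");pickle.dump((s,d),open('w2.pkl','wb'));cv2.imwrite('pics/w2.png',d["image"])
print(s["position"],s["joints"])
P=cloud(d,pose(s));im=d["image"].astype(int)
q=(im[...,0]>im[...,2]+25)&(P[...,2]>.035)&(P[...,2]<.095)
k,l,st,c=cv2.connectedComponentsWithStats(q.astype(np.uint8));i=1+np.argmax(st[1:,4]);print(st[i])
p=P[l==i];rng=np.random.default_rng(0);best=0
for _ in range(300):
    a=p[rng.choice(len(p),3,False)];n=np.cross(a[1]-a[0],a[2]-a[0]);n/=np.linalg.norm(n)+1e-12;n*=np.sign(n[2])
    k=abs((p-a[0])@n)<.002
    if k.sum()>best:best,K=k.sum(),k
o=p[K].mean(0);n=np.linalg.svd(p[K]-o,full_matrices=False)[2][2];n*=np.sign(n[2])
yaw=np.arctan2(-n[1],-n[0]);print('tilt',np.arccos(n[2]),'yaw',yaw,np.degrees(yaw),best,len(p))
ey=np.array([-np.sin(yaw),np.cos(yaw),0]);ex=np.cross(ey,n)
H=(P-o)@n
for nm,m in(('black',(H>.022)&(H<.034)&(im.max(2)<90)),('silver',(H>.012)&(H<.024)&(im.min(2)>90)),('anyhigh',(H>.022)&(H<.034))):
    m=m&(np.abs(P[...,2]-.09)<.04)
    k,l,st,c=cv2.connectedComponentsWithStats(cv2.morphologyEx(m.astype(np.uint8),cv2.MORPH_CLOSE,np.ones((3,3))))
    i=1+np.argmax(st[1:,4]);a=P[(l==i)&m];r=cv2.minAreaRect(np.c_[(a-o)@ex,(a-o)@ey].astype(np.float32))
    print(nm,st[i],c[i],r,'H',np.median((a-o)@n),'surface pt',(o+r[0][0]*ex+r[0][1]*ey).round(4))
E
python3 r.py
```

```text
[0.53926926 0.15327246 0.32960745] [ 1.53256691e-01  2.09402871e-01  1.22575290e+00 -5.94400072e-04
  1.70632365e+00  1.17821192e+00]
[ 136   96  151   72 6674]
tilt 0.440396487676852 yaw 0.5944864210726364 34.06156290529919 6231 6674
black [239 130  28  38 897] [253.12820513 148.16610925] ((-0.031409136950969696, -0.06014955788850784), (0.04181772470474243, 0.06485582888126373), 89.95836639404297) H 0.027910933651566487 surface pt [0.5713 0.1776 0.0549]
silver [167 130  34  38 941] [183.31455898 148.31455898] ((-0.03171338140964508, 0.05329836159944534), (0.042864251881837845, 0.06538724154233932), 89.66963958740234) H 0.017918506389987633 surface pt [0.5075 0.2714 0.0547]
anyhigh [239 130  28  38 904] [253.10176991 148.29535398] ((-0.031409136950969696, -0.06014955788850784), (0.04181772470474243, 0.06485582888126373), 89.95836639404297) H 0.027904686621057842 surface pt [0.5713 0.1776 0.0549]
```

View pics/w2.png

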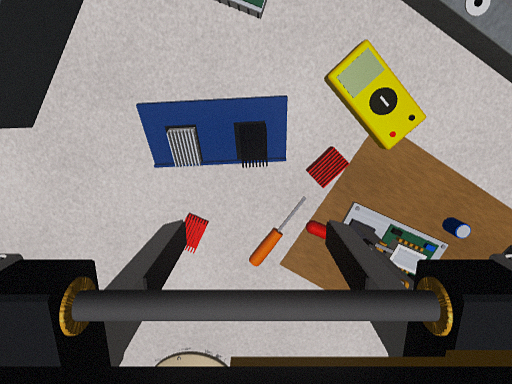

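Black sink at px (251,145), standing square on the slope; silver spare at (185,147); driver and red decoys are clear of the path.

```bash
cat > g.py <<'E'
from h import *
from cell import *
yaw,t=.5945,.4404
n=np.array([-np.sin(t)*np.cos(yaw),-np.sin(t)*np.sin(yaw),np.cos(t)]);ey=np.array([-np.sin(yaw),np.cos(yaw),0]);ex=np.cross(ey,n)
R=np.c_[-n,ex,-ey];S=np.array([.5713,.1776,.0549])
s=read_state();print(s["position"],s["joints"].round(2) if hasattr(s["joints"],'round') else s["joints"])
for h in(.12,.05,.005):row(s,S+h*n,R)
E
python3 g.py
```

```text
[0.5392569  0.15345654 0.32958248] [ 0.15  0.21  1.23 -0.    1.71  1.18]
row [ 0.831 -0.056 -0.008] [-0.0152  0.0035  0.1402]
row [ 1.147  0.093 -0.015] [-0.0152  0.0035  0.1402]
row [ 1.351  0.189 -0.02 ] [-0.0152  0.0035  0.1402]
```

>>> send_rows:
  commands: "0.2 -0.056 -0.008 -0.0152 0.0035 0.1402 0;0.4 -0.056 -0.008 -0.0152 0.0035 0.1402 0;0.6 -0.056 -0.008 -0.0152 0.0035 0.1402 0;0.75 -0.056 -0.008 -0.0152 0.0035 0.1402 0;0.83 -0.056 -0.008 -0.0152 0.0035 0.1402 0;0.83 -0.056 -0.008 -0.0152 0.0035 0.1402 0;0.83 -0.056 -0.008 -0.0152 0.0035 0.1402 0;0.83 -0.056 -0.008 -0.0152 0.0035 0.1402 0"

```text
time: 4.25
position: [0.5313, 0.1503, 0.1661]
eef_rot: [[0.357, 0.746, 0.562], [0.24, 0.508, -0.827], [-0.903, 0.43, 0.003]]
wrist_force: [-0.1, -0.2, -0.2]
gripper_width: 1.002
```

```bash
python3 g.py; sed 's/w2/w3/g' r.py > r3.py; python3 r3.py
```

```text
[0.53132211 0.15025494 0.16609992] [-0.05  0.02  1.95  0.35  0.84  0.73]
row [ 0.006 -0.018 -0.001] [ 0.001   0.0005 -0.0012]
row [ 0.356 -0.019 -0.002] [ 0.001   0.0005 -0.0012]
row [ 0.581 -0.02  -0.002] [ 0.001   0.0005 -0.0012]
[0.53132211 0.15025494 0.16609992] [-0.05210311  0.02323871  1.95076302  0.35487591  0.83578989  0.72616405]
[  100   125   205    97 13552]
tilt 0.4419537181043321 yaw 0.5950131626038793 34.09174297193367 12803 13552
black [257 164  19  58 514] [266.12451362 193.36381323] ((-0.028307994827628136, -0.07231289148330688), (0.019040165469050407, 0.0643511563539505), 89.7071304321289) H 0.02791410692273152 surface pt [0.5773 0.1679 0.0551]
silver [ 134  163   42   56 1164] [154.74312715 190.45962199] ((-0.028278686106204987, 0.05266200006008148), (0.06408300995826721, 0.04306553676724434), 0.1150955855846405) H 0.017936966462294833 surface pt [0.5073 0.2714 0.0551]
anyhigh [257 164  19  58 514] [266.12451362 193.36381323] ((-0.028307994827628136, -0.07231289148330688), (0.019040165469050407, 0.0643511563539505), 89.7071304321289) H 0.02791410692273152 surface pt [0.5773 0.1679 0.0551]
```

>>> send_rows:
  commands: "0.15 -0.02 -0.002 0.001 0.0005 -0.0012 0;0.3 -0.02 -0.002 0.001 0.0005 -0.0012 0;0.42 -0.02 -0.002 0.001 0.0005 -0.0012 0;0.5 -0.02 -0.002 0.001 0.0005 -0.0012 0;0.56 -0.02 -0.002 0.001 0.0005 -0.0012 0;0.58 -0.02 -0.002 0.001 0.0005 -0.0012 0;0.58 -0.02 -0.002 0.001 0.0005 -0.0012 0;0.58 -0.02 -0.002 0.001 0.0005 -0.0012 0"

```text
time: 5.1
position: [0.5669, 0.1766, 0.0578]
eef_rot: [[0.35, 0.751, 0.56], [0.239, 0.507, -0.828], [-0.906, 0.424, -0.002]]
wrist_force: [1.0, 0.6, 0.5]
gripper_width: 0.997
```

```bash
python3 g.py
```

```text
[0.56689676 0.17664485 0.05783585] [0.02 0.21 2.04 0.46 0.56 0.64]
row [-0.578  0.011  0.007] [-0.0002 -0.0007  0.0007]
row [-0.228  0.012  0.008] [-0.0002 -0.0007  0.0007]
row [-0.003  0.013  0.008] [-0.0002 -0.0007  0.0007]
```

>>> send_rows:
  commands: "0 0.013 0.008 0 0 0 0;0 0.013 0.008 0 0 0 0.3;0 0.013 0.008 0 0 0 1;0 0.013 0.008 0 0 0 1;0 0.013 0.008 0 0 0 1;0 0.013 0.008 0 0 0 1;0 0.013 0.008 0 0 0 1;0 0.013 0.008 0 0 0 1"
  force: 25

```text
time: 5.9
position: [0.5691, 0.1766, 0.058]
eef_rot: [[0.349, 0.751, 0.56], [0.239, 0.507, -0.828], [-0.906, 0.423, -0.003]]
wrist_force: [-0.2, 0.3, 0.1]
gripper_width: 0.439
```

```bash
python3 g.py; python3 - <<'E'
from cell import *
print(read_state()["gripper_width"]*94)
E
```

```text
[0.56905895 0.17657788 0.05797363] [0.02 0.22 2.04 0.45 0.56 0.65]
row [-0.581  0.002  0.   ] [-0.0004 -0.0009  0.0012]
row [-0.231  0.004  0.001] [-0.0004 -0.0009  0.0012]
row [-0.006  0.004  0.002] [-0.0004 -0.0009  0.0012]
41.23990887470331
```

>>> send_rows:
  commands: "-0.05 0 0 0 0 0 1;-0.15 0 0 0 0 0 1;-0.3 0 0 0 0 0 1;-0.45 0 0 0 0 0 1;-0.65 0.05 0 0 0 0 1;-0.8 0.15 0 0 0 -0.04 1;-0.9 0.25 0 0 0 -0.09 1;-0.95 0.3 0 0 0 -0.14 1"

```text
time: 6.7
position: [0.5491, 0.1608, 0.2616]
eef_rot: [[0.018, 0.83, 0.558], [0.009, 0.558, -0.83], [-1.0, 0.02, 0.003]]
wrist_force: [0.9, -0.1, -0.2]
gripper_width: 0.002
```

```bash
cat > j.py <<'E'
from h import *
from cell import *
import sys
s=read_state();print(s["position"],np.round(s["joints"],2),s["gripper_width"]*94)
row(s,[float(v) for v in sys.argv[1:4]],down(float(sys.argv[4])))
E
python3 j.py .532 -.19 .30 .12
```

```text
[0.54907767 0.16077457 0.26155894] [0.16 0.22 1.37 0.01 1.53 1.14] 0.22063900981332454
row [-0.209 -1.046  1.408] [-0.3497  0.0043 -0.0053]
```

The sink slipped out of the jaws, so I need to see where it is.

```bash
sed 's/w2/w4/g' r.py > r4.py; python3 r4.py
```

```text
[0.54907767 0.16077457 0.26155894] [0.15881283 0.22368731 1.36781183 0.00599402 1.53069828 1.13732434]
[ 120  106  177   74 8760]
tilt 0.44099067606239234 yaw 0.5945348116249829 34.06433547971695 8208 8760
black [ 239  144   32   42 1043] [254.56951103 165.79482263] ((-0.031967975199222565, -0.060806065797805786), (0.06491103768348694, 0.04189944267272949), 0.07671799510717392) H 0.027859315796044982 surface pt [0.5713 0.1775 0.0549]
silver [ 154  140   38   42 1238] [173.25605816 160.58966074] ((-0.032271239906549454, 0.05252010375261307), (0.06508828699588776, 0.04231150448322296), 0.04863104969263077) H 0.01781539373850302 surface pt [0.5076 0.2712 0.0548]
anyhigh [ 239  144   32   42 1055] [254.46350711 166.01042654] ((-0.03242994472384453, -0.0607946515083313), (0.06583494693040848, 0.04192352294921875), 0.07671798765659332) H 0.027859315796044982 surface pt [0.5709 0.1772 0.0547]
```

View pics/w4.png

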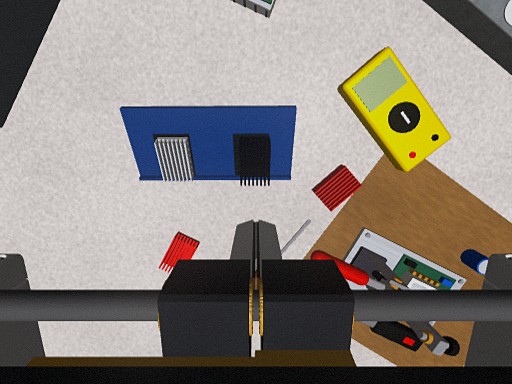

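The sink hasn't moved: (0.5713, 0.1775), still square in its bay. I'll retry with a longer close and more force, and check the grip before lifting.

```bash
sed -i 's/(.12,.05,.005)/(.12,.05,.003)/' g.py; python3 g.py
```

```text
[0.55639981 0.16488431 0.25993911] [0.16 0.24 1.35 0.01 1.53 1.14]
row [ 0.479 -0.168 -0.011] [1.000e-04 2.000e-04 1.341e-01]
row [ 0.799 -0.025 -0.011] [1.000e-04 2.000e-04 1.341e-01]
row [ 1.013  0.071 -0.012] [1.000e-04 2.000e-04 1.341e-01]
```

>>> send_rows:
  commands: "0.1 -0.168 -0.011 0 0 0.07 0;0.3 -0.168 -0.011 0 0 0.134 0;0.45 -0.168 -0.011 0 0 0.134 0;0.45 -0.168 -0.011 0 0 0.134 0;0.45 -0.168 -0.011 0 0 0.134 0;0.45 -0.168 -0.011 0 0 0.134 0;0.45 -0.168 -0.011 0 0 0.134 0;0.45 -0.168 -0.011 0 0 0.134 0"
  force: 50

```text
time: 7.55
position: [0.5235, 0.146, 0.1682]
eef_rot: [[0.355, 0.748, 0.561], [0.24, 0.507, -0.828], [-0.904, 0.428, 0.0]]
wrist_force: [0.1, 0.4, 0.0]
gripper_width: 0.648
```

```bash
python3 g.py
```

```text
[0.52354768 0.14595907 0.16816372] [-0.07  0.01  1.96  0.36  0.85  0.72]
row [0.034 0.018 0.003] [ 0.0005 -0.0001 -0.0007]
row [0.384 0.017 0.003] [ 0.0005 -0.0001 -0.0007]
row [0.619 0.016 0.003] [ 0.0005 -0.0001 -0.0007]
```

The fingers move at only about 76 mm/s, so the earlier close was incomplete. I'll allow more time.

>>> send_rows:
  commands: "0 0.016 0.003 0 0 0 0;0 0.016 0.003 0 0 0 0;0.15 0.016 0.003 0 0 0 0;0.3 0.016 0.003 0 0 0 0;0.45 0.016 0.003 0 0 0 0;0.55 0.016 0.003 0 0 0 0;0.615 0.016 0.003 0 0 0 0;0.615 0.016 0.003 0 0 0 0.4"

```text
time: 8.35
position: [0.5654, 0.1767, 0.0534]
eef_rot: [[0.347, 0.752, 0.561], [0.24, 0.507, -0.828], [-0.906, 0.422, -0.005]]
wrist_force: [0.2, -0.3, -0.2]
gripper_width: 0.946
```

```bash
python3 g.py
```

```text
[0.56535416 0.17674634 0.05337481] [0.01 0.22 2.05 0.47 0.55 0.63]
row [-0.596  0.025  0.01 ] [-0.0004 -0.0015  0.0014]
row [-0.246  0.027  0.012] [-0.0004 -0.0015  0.0014]
row [-0.011  0.028  0.013] [-0.0004 -0.0015  0.0014]
```

>>> send_rows:
  commands: "-0.008 0.015 0.008 0 0 0 0.4;-0.008 0.015 0.008 0 0 0 0.4;-0.008 0.015 0.008 0 0 0 0.4;-0.008 0.015 0.008 0 0 0 1;-0.008 0.015 0.008 0 0 0 1;-0.008 0.015 0.008 0 0 0 1;-0.008 0.015 0.008 0 0 0 1;-0.008 0.015 0.008 0 0 0 1"

```text
time: 9.15
position: [0.5683, 0.1761, 0.0577]
eef_rot: [[0.35, 0.751, 0.56], [0.24, 0.506, -0.828], [-0.905, 0.425, -0.003]]
wrist_force: [-0.8, 0.7, 0.5]
gripper_width: 0.27
```

>>> send_rows:
  commands: "0 0 0 0 0 0 1;0 0 0 0 0 0 1;0 0 0 0 0 0 1;0 0 0 0 0 0 1;0 0 0 0 0 0 1;0 0 0 0 0 0 1;-0.01 0 0 0 0 0 1;-0.02 0 0 0 0 0 1"

```text
time: 9.95
position: [0.5669, 0.1752, 0.0614]
eef_rot: [[0.35, 0.751, 0.56], [0.24, 0.506, -0.828], [-0.905, 0.424, -0.003]]
wrist_force: [0.6, -0.4, 0.0]
gripper_width: 0.001
```

```bash
python3 g.py; python3 - <<'E'
from cell import *
s=read_state();print(s["gripper_width"]*94,s["wrist_force"])
E
```

```text
[0.56685178 0.17516358 0.06137086] [0.01 0.21 2.04 0.45 0.57 0.64]
row [-0.56   0.008  0.001] [-0.0003 -0.001   0.0007]
row [-0.21   0.009  0.002] [-0.0003 -0.001   0.0007]
row [0.025 0.009 0.002] [-0.0003 -0.001   0.0007]
0.11753756502087494 [ 0.5632151  -0.44554523  0.00371284]
```

```bash
python3 - <<'E'
from h import *
from cell import *
a=snapshot("side")["image"];b=snapshot("wrist")["image"]
c=cv2.resize(a[230:384,120:280],(640,616),interpolation=cv2.INTER_CUBIC)[:600,:400]
w=cv2.resize(b[:,128:384],(400,600));cv2.imwrite('pics/c5.png',np.hstack([c,w]))
E
```

```text
(no output)
```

View pics/c5.png

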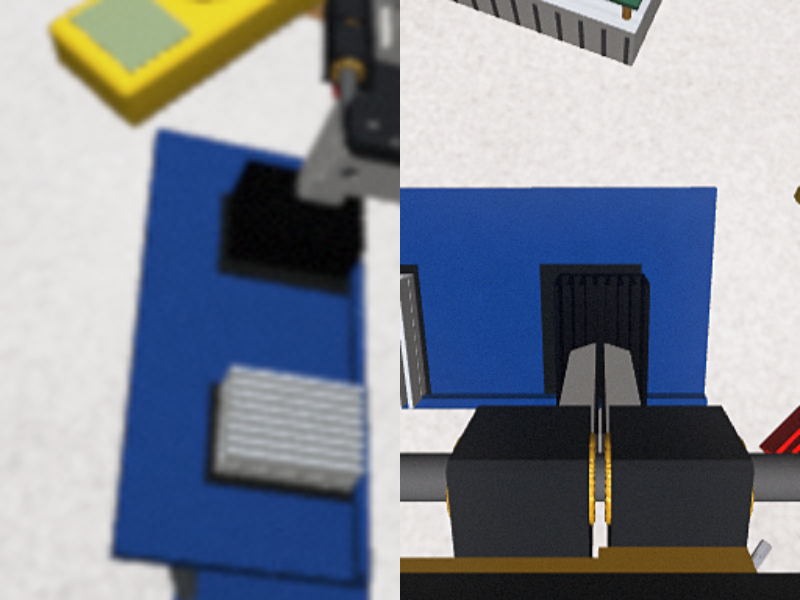

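```bash
python3 - <<'E'
from h import *
from cell import *
s=read_state();d=snapshot("wrist");T=pose(s);P=cloud(d,T);t=(P-T[:3,3])@T[:3,:3]
M=np.linalg.inv(d["mount"]);c=M[:3,3];print('TCP px',(d["mtx"]@c/c[2])[:2],'depth',c[2])
for v in range(150,300,8): print(v,[ (t[v,u]*1000).round(0).tolist() for u in (246,255,264)],d["image"][v,246])
g=snapshot("side");c=g["R"]@T[:3,3]+g["t"];print('side TCP px',(g["mtx"]@c/c[2])[:2])
yaw,tt=.5945,.4404
n=np.array([-np.sin(tt)*np.cos(yaw),-np.sin(tt)*np.sin(yaw),np.cos(tt)])
c=g["R"]@(np.array([.5713,.1776,.0549])+.028*n)+g["t"];print('side sink top px',(g["mtx"]@c/c[2])[:2],c[2])
Q=cloud(g);print('side cloud at that px',Q[int((g["mtx"]@c/c[2])[1]),int((g["mtx"]@c/c[2])[0])])
E
```

```text
TCP px [256.00188663 217.92391668] depth 0.22074198497684358
150 [[8.0, 51.0, -8.0], [8.0, 51.0, -1.0], [8.0, 51.0, 6.0]] [146  69  30]
158 [[8.0, 45.0, -8.0], [9.0, 45.0, -1.0], [8.0, 45.0, 6.0]] [146  74  25]
166 [[8.0, 39.0, -8.0], [7.0, 39.0, -1.0], [7.0, 39.0, 6.0]] [150  72  27]
174 [[7.0, 33.0, -8.0], [8.0, 33.0, -1.0], [8.0, 33.0, 6.0]] [35 25 25]
182 [[-9.0, 30.0, -7.0], [1.0, 28.0, -1.0], [1.0, 28.0, 6.0]] [14  4  0]
190 [[-10.0, 25.0, -7.0], [0.0, 22.0, -1.0], [0.0, 22.0, 6.0]] [10  2  0]
198 [[-13.0, 19.0, -7.0], [1.0, 16.0, -1.0], [1.0, 16.0, 6.0]] [17 13  5]
206 [[-13.0, 14.0, -7.0], [1.0, 9.0, -1.0], [1.0, 9.0, 6.0]] [11  9  8]
214 [[-15.0, 8.0, -7.0], [0.0, 3.0, -1.0], [0.0, 3.0, 6.0]] [19 14 12]
222 [[-36.0, 10.0, -7.0], [-31.0, 8.0, -1.0], [-36.0, 10.0, 5.0]] [106 109 112]
230 [[-48.0, 9.0, -6.0], [-45.0, 8.0, -1.0], [-48.0, 9.0, 5.0]] [110 110 115]
238 [[-61.0, 9.0, -6.0], [-58.0, 8.0, -1.0], [-60.0, 9.0, 4.0]] [113 114 118]
246 [[-71.0, 9.0, -5.0], [-68.0, 8.0, -1.0], [-72.0, 9.0, 4.0]] [113 111 114]
254 [[-81.0, 9.0, -5.0], [-78.0, 8.0, -1.0], [-81.0, 9.0, 4.0]] [109 112 115]
262 [[-134.0, 33.0, -3.0], [-86.0, 8.0, -1.0], [-134.0, 33.0, 2.0]] [23 27 20]
270 [[-139.0, 33.0, -3.0], [-92.0, 7.0, -1.0], [-139.0, 33.0, 2.0]] [25 27 27]
278 [[-142.0, 33.0, -3.0], [-93.0, 4.0, -1.0], [-142.0, 33.0, 2.0]] [27 30 27]
286 [[-147.0, 33.0, -3.0], [-94.0, -0.0, -1.0], [-147.0, 34.0, 2.0]] [32 22 22]
294 [[-149.0, 33.0, -3.0], [-142.0, 28.0, -1.0], [-150.0, 33.0, 2.0]] [38 35 31]
side TCP px [193.85530121 286.60661333]
side sink top px [196.42431293 280.49029684] 0.8073758959664705
side cloud at that px [0.56470904 0.16824226 0.0767857 ]
```

```bash
python3 - <<'E'
from h import *
import pickle
for f,us in(('w4',(248,262)),('w2',(175,182,336,345))):
    s,d=pickle.load(open(f+'.pkl','rb'));T=pose(s);P=cloud(d,T);t=(P-T[:3,3])@T[:3,:3]
    for u in us: print(f,u,[(v,(t[v,u]*1000).round(0).tolist()) for v in range(206,250,4) if d["z_map"][v,u]<.24])
E
```

```text
w4 248 [(222, [-36.0, 10.0, -5.0]), (226, [-43.0, 10.0, -5.0]), (230, [-50.0, 10.0, -5.0]), (234, [-55.0, 9.0, -5.0]), (238, [-61.0, 9.0, -5.0]), (242, [-65.0, 9.0, -4.0]), (246, [-72.0, 10.0, -4.0])]
w4 262 [(222, [-35.0, 9.0, 4.0]), (226, [-43.0, 10.0, 4.0]), (230, [-49.0, 9.0, 3.0]), (234, [-56.0, 10.0, 3.0]), (238, [-61.0, 9.0, 3.0]), (242, [-67.0, 10.0, 3.0]), (246, [-72.0, 9.0, 3.0])]
w2 175 [(222, [-35.0, 9.0, -52.0]), (226, [-42.0, 9.0, -50.0]), (230, [-48.0, 9.0, -49.0]), (234, [-52.0, 8.0, -48.0]), (238, [-54.0, 6.0, -47.0]), (242, [-55.0, 4.0, -47.0]), (246, [-55.0, 2.0, -47.0])]
w2 182 [(222, [-30.0, 8.0, -49.0]), (226, [-37.0, 7.0, -47.0]), (230, [-39.0, 5.0, -47.0]), (234, [-39.0, 3.0, -47.0]), (238, [-38.0, -0.0, -48.0]), (242, [-40.0, -2.0, -47.0]), (246, [-40.0, -5.0, -48.0])]
w2 336 [(222, [-34.0, 9.0, 52.0]), (226, [-42.0, 9.0, 50.0]), (230, [-48.0, 9.0, 48.0]), (234, [-51.0, 8.0, 47.0]), (238, [-53.0, 6.0, 47.0]), (242, [-55.0, 4.0, 46.0]), (246, [-55.0, 2.0, 47.0])]
w2 345 [(226, [-43.0, 10.0, 55.0]), (230, [-49.0, 9.0, 53.0]), (234, [-55.0, 9.0, 51.0]), (238, [-61.0, 9.0, 50.0]), (242, [-66.0, 9.0, 48.0]), (246, [-68.0, 8.0, 47.0])]
```

Depth readings show the real finger tips about 30 mm behind the reported TCP, both open and shut. The fingers therefore closed above the fins. I'll go 25 mm deeper to allow for that.

>>> send_rows:
  commands: "0 0.009 0.002 0 0 0 0.2;0 0.009 0.002 0 0 0 0.2;0 0.009 0.002 0 0 0 0.2;0 0.009 0.002 0 0 0 0.2;0 0.009 0.002 0 0 0 0.2;0 0.009 0.002 0 0 0 0.2;0 0.009 0.002 0 0 0 0.2;0 0.009 0.002 0 0 0 0.2"
  force: 40

```text
time: 10.95
position: [0.5685, 0.1757, 0.0621]
eef_rot: [[0.35, 0.751, 0.56], [0.24, 0.506, -0.828], [-0.905, 0.425, -0.003]]
wrist_force: [0.4, -0.8, 0.3]
gripper_width: 0.65
```

```bash
sed -i 's/(.12,.05,.003)/(.12,-.022)/' g.py; python3 g.py
```

```text
[0.56852119 0.17574018 0.06206725] [0.01 0.21 2.04 0.45 0.57 0.65]
row [-0.56  -0.001 -0.002] [-0.0004 -0.0009  0.0006]
row [0.15  0.    0.001] [-0.0004 -0.0009  0.0006]
```

>>> send_rows:
  commands: "0 0 0 0 0 0 0.2;0.03 0 0 0 0 0 0.2;0.06 0 0 0 0 0 0.2;0.09 0 0 0 0 0 0.2;0.12 0 0 0 0 0 0.2;0.15 0 0 0 0 0 0.2;0.15 0 0 0 0 0 0.2;0.15 0 0 0 0 0 0.2"

```text
time: 11.75
position: [0.579, 0.183, 0.0346]
eef_rot: [[0.35, 0.751, 0.56], [0.24, 0.506, -0.828], [-0.906, 0.424, -0.003]]
wrist_force: [0.7, 0.4, 0.1]
gripper_width: 0.801
```

>>> send_rows:
  commands: "0 0 0 0 0 0 1;0 0 0 0 0 0 1;0 0 0 0 0 0 1;0 0 0 0 0 0 1;0 0 0 0 0 0 1;0 0 0 0 0 0 1;0 0 0 0 0 0 1;0 0 0 0 0 0 1"

```text
time: 12.55
position: [0.5791, 0.1829, 0.0351]
eef_rot: [[0.35, 0.751, 0.56], [0.24, 0.506, -0.828], [-0.905, 0.425, -0.003]]
wrist_force: [-1.1, -1.3, 3.7]
gripper_width: 0.445
```

```bash
python3 g.py
```

```text
[0.57909752 0.1828888  0.0350714 ] [0.03 0.26 2.05 0.49 0.51 0.61]
row [-0.71  -0.002 -0.002] [-0.0003 -0.0009  0.0005]
row [ 0. -0.  0.] [-0.0003 -0.0009  0.0005]
```

>>> send_rows:
  commands: "0 0 0 0 0 0 1;-0.03 0 0 0 0 0 1;-0.1 0 0 0 0 0 1;-0.2 0 0 0 0 0 1;-0.3 0 0 0 0 0 1;-0.45 0 0 0 0 0 1;-0.6 0 0 0 0 0 1;-0.7 0 0 0 0 0 1"

```text
time: 13.35
position: [0.5293, 0.1489, 0.1633]
eef_rot: [[0.351, 0.75, 0.56], [0.24, 0.506, -0.828], [-0.905, 0.425, -0.002]]
wrist_force: [1.2, 0.2, -1.0]
gripper_width: 0.444
```

```bash
python3 j.py .532 -.19 .28 .12; python3 - <<'E'
from cell import *
print(read_state()["wrist_force"])
E
```

```text
[0.52927672 0.14889703 0.16327069] [-0.06  0.03  1.95  0.36  0.84  0.72] 41.69415425503048
row [-0.93 -0.6   1.41] [-0.3432  0.0759 -0.1257]
[ 1.18756364  0.16708905 -1.03047592]
```

>>> send_rows:
  commands: "-0.13 0.06 0.02 -0.03 0.007 -0.01 1;-0.26 0.1 0.1 -0.07 0.015 -0.025 1;-0.4 0.1 0.2 -0.11 0.023 -0.04 1;-0.5 0.05 0.33 -0.15 0.031 -0.055 1;-0.6 0 0.46 -0.19 0.04 -0.07 1;-0.66 -0.08 0.6 -0.23 0.05 -0.085 1;-0.72 -0.17 0.73 -0.27 0.06 -0.1 1;-0.77 -0.26 0.86 -0.3 0.067 -0.11 1"

```text
time: 14.15
position: [0.5335, -0.0578, 0.2786]
eef_rot: [[0.023, 0.01, 1.0], [0.051, 0.999, -0.012], [-0.998, 0.051, 0.023]]
wrist_force: [-0.4, 0.1, -1.5]
gripper_width: 0.442
```

```bash
python3 j.py .532 -.19 .28 .12
```

```text
[ 0.53350599 -0.05780262  0.27860077] [-0.28  0.17  1.4   0.06  1.56 -0.27] 41.52270935969266
row [-0.041 -0.66   0.   ] [-0.0417  0.0083 -0.0158]
```

>>> send_rows:
  commands: "-0.03 -0.13 0 -0.02 0.004 -0.008 1;-0.03 -0.26 0 -0.03 0.006 -0.012 1;-0.03 -0.38 0 -0.035 0.007 -0.013 1;-0.03 -0.49 0 -0.035 0.007 -0.013 1;-0.03 -0.56 0 -0.035 0.007 -0.013 1;-0.03 -0.58 0 -0.035 0.007 -0.013 1;-0.03 -0.58 0 -0.035 0.007 -0.013 1;-0.03 -0.58 0 -0.035 0.007 -0.013 1"

```text
time: 14.95
position: [0.5315, -0.1717, 0.2784]
eef_rot: [[0.004, -0.095, 0.995], [0.011, 0.995, 0.095], [-1.0, 0.011, 0.005]]
wrist_force: [-0.5, -0.2, -0.7]
gripper_width: 0.448
```

```bash
python3 j.py .532 -.19 .08 .12; python3 - <<'E'
from h import *
from cell import *
s=read_state();d=snapshot("wrist");b=snapshot("side")
T=pose(s);P=cloud(d,T)
im=d["image"]
m=((abs(P[...,2]-.04)<.006)&(im.min(2)>100)).astype(np.uint8)
k,l,st,c=cv2.connectedComponentsWithStats(m);i=1+np.argmax(st[1:,4]);p=P[l==i];print(st[i],p.mean(0),cv2.minAreaRect(p[:,:2].astype(np.float32)))
t=(P-T[:3,3])@T[:3,:3]
q=(t[...,0]>-53)&(abs(t[...,2])<.0205)&(t[...,0]>-.055)&(t[...,0]<-.045)&(im.max(2)<80)
a=t[q];print('sink top in tool: y range',a[:,1].min(),a[:,1].max(),'x',np.median(a[:,0]),len(a))
c=cv2.resize(b["image"][80:330,180:380],(480,600));cv2.imwrite('pics/c6.png',np.hstack([c,cv2.resize(im[:,128:384],(320,600))]))
E
```

```text
[ 0.53148626 -0.17168942  0.27844774] [-0.45  0.21  1.34  0.01  1.59 -0.54] 42.089988341744885
row [ 0.991 -0.102 -0.011] [-0.0079  0.0017 -0.0035]
[ 403    0   55   30 1037] [0.75714823 0.07629574 0.03740976] ((0.7543291449546814, 0.08185020089149475), (0.04020683094859123, 0.0654008537530899), 74.52384185791016)
sink top in tool: y range -0.03190110432083334 0.03189490668268638 x -0.050202003289622314 3037
```

View pics/c6.png

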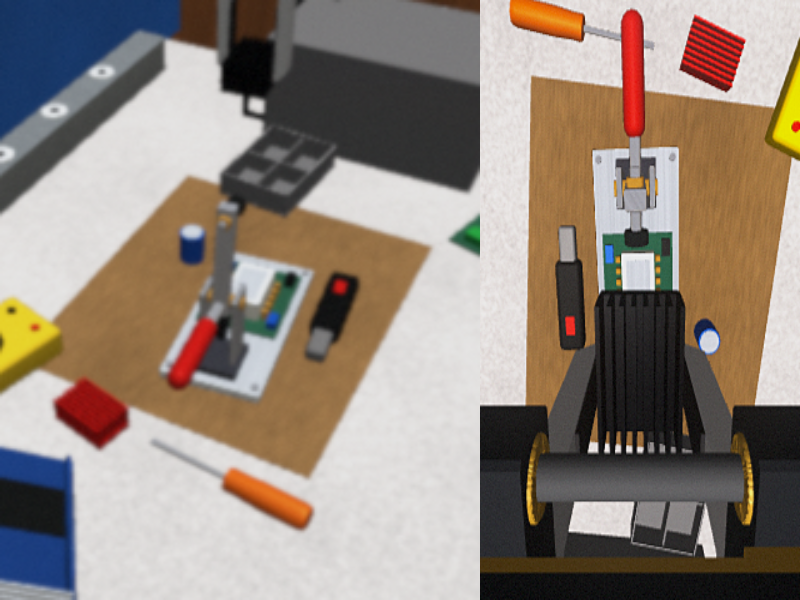

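The sink sits centred in the jaws: tool y runs ±31.9 mm and its underside is 22 mm behind the TCP. Next I go over the module and descend in stages.

>>> send_rows:
  commands: "0 -0.08 -0.005 -0.006 0.001 -0.003 1;0.15 -0.08 -0.005 -0.006 0.001 -0.003 1;0.3 -0.08 -0.005 -0.006 0.001 -0.003 1;0.45 -0.08 -0.005 -0.006 0.001 -0.003 1;0.6 -0.08 -0.005 -0.006 0.001 -0.003 1;0.75 -0.08 -0.005 -0.006 0.001 -0.003 1;0.85 -0.08 -0.005 -0.006 0.001 -0.003 1;0.85 -0.08 -0.005 -0.006 0.001 -0.003 1"

```text
time: 15.85
position: [0.5306, -0.1849, 0.1055]
eef_rot: [[-0.004, -0.114, 0.993], [0.004, 0.993, 0.114], [-1.0, 0.004, -0.003]]
wrist_force: [-0.7, 0.4, -0.6]
gripper_width: 0.443
```

```bash
python3 j.py .532 -.19 .05 .119
```

```text
[ 0.53061816 -0.1848656   0.1054598 ] [-0.46  0.31  1.64  0.    1.2  -0.58] 41.65698965993303
row [ 0.277 -0.028  0.005] [-0.0014 -0.001  -0.0014]
```

>>> send_rows:
  commands: "0 -0.02 0.005 -0.0014 -0.001 -0.0014 1;0.06 -0.024 0.005 -0.0014 -0.001 -0.0014 1;0.12 -0.024 0.005 -0.0014 -0.001 -0.0014 1;0.18 -0.024 0.005 -0.0014 -0.001 -0.0014 1;0.23 -0.024 0.005 -0.0014 -0.001 -0.0014 1;0.27 -0.024 0.005 -0.0014 -0.001 -0.0014 1;0.27 -0.024 0.005 -0.0014 -0.001 -0.0014 1;0.27 -0.024 0.005 -0.0014 -0.001 -0.0014 1"

```text
time: 16.65
position: [0.5346, -0.1914, 0.0541]
eef_rot: [[0.006, -0.118, 0.993], [-0.003, 0.993, 0.118], [-1.0, -0.004, 0.005]]
wrist_force: [0.5, -0.3, -0.4]
gripper_width: 0.442
```

```bash
python3 j.py .532 -.19 .0195 .119
```

```text
[ 0.53456435 -0.19143426  0.05405888] [-0.47  0.35  1.71 -0.    1.07 -0.58] 41.50116473467819
row [ 0.173  0.009 -0.013] [-0.0004  0.0017  0.0011]
```

>>> send_rows:
  commands: "0.03 0.006 -0.01 0 0.0015 0.001 1;0.06 0.006 -0.01 0 0.0015 0.001 1;0.09 0.006 -0.01 0 0.0015 0.001 1;0.12 0.006 -0.01 0 0.0015 0.001 1;0.13 0.006 -0.01 0 0.0015 0.001 1;0.13 0.006 -0.01 0 0.0015 0.001 1;0.13 0.006 -0.01 0 0.0015 0.001 1;0.13 0.006 -0.01 0 0.0015 0.001 1"

```text
time: 17.45
position: [0.5328, -0.1906, 0.0285]
eef_rot: [[0.001, -0.118, 0.993], [-0.001, 0.993, 0.118], [-1.0, -0.001, 0.001]]
wrist_force: [-0.4, -0.1, -1.4]
gripper_width: 0.442
```

```bash
python3 j.py .532 -.19 .0185 .119; python3 - <<'E'
from cell import *
for i in range(3):
    snapshot("wrist");print(read_state()["position"],read_state()["qvel"].round(3))
E
```

```text
[ 0.53279285 -0.19063559  0.02845431] [-0.47  0.38  1.74 -0.    1.02 -0.58] 41.559316036133914
row [ 0.05   0.004 -0.004] [-0.0003  0.0004  0.0003]
[ 0.53275806 -0.19065435  0.02848727] [-0.002 -0.003  0.    -0.     0.001 -0.   ]
[ 0.5327421  -0.19062849  0.02847507] [-0.002  0.002  0.003  0.001 -0.001  0.001]
[ 0.53272508 -0.19061675  0.02848967] [-0.001 -0.    -0.     0.     0.001  0.001]
```

>>> send_rows:
  commands: "0.01 0.003 -0.004 0 0 0 1;0.02 0.003 -0.004 0 0 0 1;0.03 0.003 -0.004 0 0 0 1;0.04 0.003 -0.004 0 0 0 1;0.048 0.003 -0.004 0 0 0 1;0.05 0.003 -0.004 0 0 0 1;0.05 0.003 -0.004 0 0 0 1;0.05 0.003 -0.004 0 0 0 1"

```text
time: 18.4
position: [0.5317, -0.1901, 0.0182]
eef_rot: [[0.001, -0.118, 0.993], [-0.001, 0.993, 0.118], [-1.0, -0.001, 0.001]]
wrist_force: [-0.5, -0.1, -1.1]
gripper_width: 0.44
```

```bash
python3 j.py .532 -.19 .0175 .119;python3 - <<'E'
from cell import *
print(read_state()["wrist_force"])
E
```

```text
[ 0.53173567 -0.19006692  0.01823863] [-0.47  0.39  1.76 -0.    0.99 -0.58] 41.33959445713634
row [0.004 0.    0.001] [-0.0003  0.0003  0.0002]
[-0.477476   -0.11117252 -1.08381938]
```

>>> send_rows:
  commands: "0.003 0 0 0 0 0 1;0.006 0 0 0 0 0 1;0.008 0 0 0 0 0 1;0.008 0 0 0 0 0 1;0.008 0 0 0 0 0 1;0.008 0 0 0 0 0 1;0.008 0 0 0 0 0 1;0.008 0 0 0 0 0 1"

```text
time: 19.2
position: [0.5318, -0.1901, 0.0176]
eef_rot: [[0.001, -0.118, 0.993], [-0.001, 0.993, 0.118], [-1.0, -0.001, 0.001]]
wrist_force: [-1.1, 0.3, 5.7]
gripper_width: 0.445
```

Contact at 5.7 N. Releasing.

>>> send_rows:
  commands: "0 0 0 0 0 0 0.4;0 0 0 0 0 0 0.3;0 0 0 0 0 0 0.3;0 0 0 0 0 0 0.3;0 0 0 0 0 0 0.3;0 0 0 0 0 0 0.3;-0.05 0 0 0 0 0 0.3;-0.1 0 0 0 0 0 0.3"

```text
time: 20.0
position: [0.5316, -0.19, 0.0372]
eef_rot: [[0.0, -0.118, 0.993], [-0.0, 0.993, 0.118], [-1.0, -0.0, 0.0]]
wrist_force: [-0.4, -0.9, 1.2]
gripper_width: 0.697
```

>>> send_rows:
  commands: "-0.15 0 0 0 0 0 0;-0.3 0 0 0 0 0 0;-0.5 0 0 0 0 0 0;-0.7 -0.02 0 0 0 0 0;-0.85 -0.05 0 0 0 0 0;-0.95 -0.1 0 0 0 0 0;-0.95 -0.15 0 0 0 0 0;-0.95 -0.15 0 0 0 0 0"

```text
time: 20.8
position: [0.535, -0.2209, 0.2267]
eef_rot: [[0.001, -0.116, 0.993], [-0.001, 0.993, 0.116], [-1.0, -0.002, 0.001]]
wrist_force: [0.1, 0.3, -1.4]
gripper_width: 0.999
```

```bash
cat > chk.py <<'E'
from h import *
from cell import *
import sys
s=read_state();d=snapshot("wrist");b=snapshot("side");P=cloud(d,pose(s));im=d["image"]
print(s["position"],s["gripper_width"]*94)
near=np.hypot(P[...,0]-.532,P[...,1]+.19)<.06
m=near&(abs(P[...,2]-.068)<.006)&(im.max(2)<90)
def big(m):
    m=cv2.morphologyEx(m.astype(np.uint8),cv2.MORPH_CLOSE,np.ones((5,5)));k,l,st,c=cv2.connectedComponentsWithStats(m);i=1+np.argmax(st[1:,4]);return (l==i)
p=P[big(m)&m];print('sink top',p.mean(0),cv2.minAreaRect(p[:,:2].astype(np.float32)))
w=near&(im.min(2)>110)&(abs(P[...,2]-.03)<.02);print('white vis',w.sum())
h=(im[...,2]>120)&(im[...,1]<70)&(abs(P[...,0]-.51)<.04)&(P[...,2]>.06);p=P[h]
if len(p):print('handle',len(p),p.mean(0),p.min(0),p.max(0))
cv2.imwrite('pics/%s.png'%sys.argv[1],np.hstack([cv2.resize(b["image"][130:280,200:360],(480,450),interpolation=cv2.INTER_CUBIC),cv2.resize(im[0:300,156:356],(300,450))]))
E
python3 chk.py c7
```

```text
[ 0.53503991 -0.22086649  0.22673214] 93.88264826461247
sink top [ 0.53185554 -0.18935156  0.0675789 ] ((0.5317899584770203, -0.19016997516155243), (0.041971564292907715, 0.06407113373279572), 7.337357044219971)
white vis 733
handle 535 [ 0.51367451 -0.04350469  0.10706713] [ 0.50174154 -0.14793332  0.09858033] [ 0.52564021 -0.02897312  0.43565403]
```

View pics/c7.png

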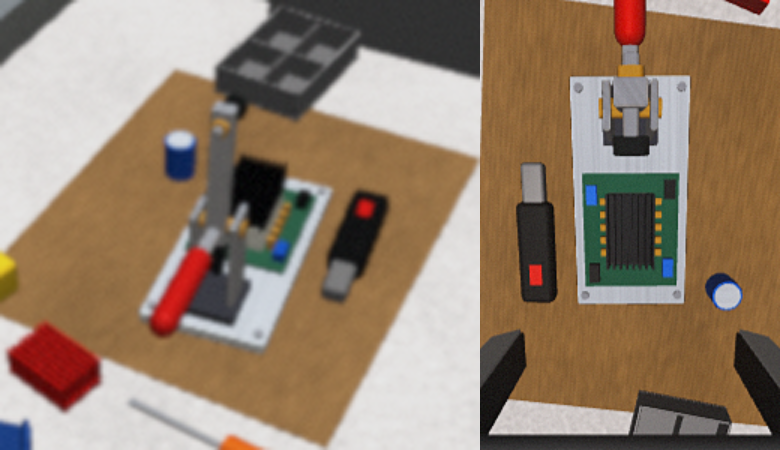

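The sink top's centre is (0.5318, -0.1902) at 7.3°, against the module's (0.5319, -0.1902) at 6.9°, so it's flush, with the arm still upright. Now the clamp handle.

```bash
python3 j.py .5092 -.0014 .26 .119
```

```text
[ 0.53403485 -0.21923581  0.2250962 ] [-0.51  0.26  1.41  0.    1.48 -0.63] 93.910327967862
row [-0.173  1.096  0.004] [-0.0005 -0.0005 -0.0005]
```

>>> send_rows:
  commands: "-0.17 0 0.004 0 0 0 0.3;-0.17 0.15 0.004 0 0 0 0.3;-0.17 0.35 0.004 0 0 0 0.3;-0.17 0.55 0.004 0 0 0 0.3;-0.17 0.75 0.004 0 0 0 0.3;-0.17 0.9 0.004 0 0 0 0.3;-0.17 0.98 0.004 0 0 0 0.3;-0.17 0.98 0.004 0 0 0 0.3"
  force: 30

```text
time: 21.7
position: [0.5119, -0.0232, 0.2597]
eef_rot: [[-0.001, -0.121, 0.993], [0.0, 0.993, 0.121], [-1.0, 0.0, -0.001]]
wrist_force: [-0.1, -0.4, 0.4]
gripper_width: 0.697
```

```bash
python3 j.py .5092 -.0014 .049 .119
```

```text
[ 0.5118705  -0.02319163  0.25968921] [-0.18  0.14  1.47 -0.    1.52 -0.3 ] 65.55849728273373
row [1.053e+00 1.100e-01 1.000e-03] [ 0.0006 -0.0003 -0.0001]
```

>>> send_rows:
  commands: "0.15 0.11 0 0 0 0 0.3;0.35 0.11 0 0 0 0 0.3;0.55 0.11 0 0 0 0 0.3;0.75 0.11 0 0 0 0 0.3;0.9 0.11 0 0 0 0 0.3;1 0.11 0 0 0 0 0.3;1 0.11 0 0 0 0 0.3;1 0.11 0 0 0 0 0.3"

```text
time: 22.5
position: [0.5106, -0.0043, 0.0603]
eef_rot: [[0.0, -0.117, 0.993], [-0.001, 0.993, 0.117], [-1.0, -0.001, -0.0]]
wrist_force: [0.1, -0.4, 1.1]
gripper_width: 0.699
```

```bash
python3 j.py .5092 -.0014 .049 .119; python3 - <<'E'
from h import *
from cell import *
s=read_state();d=snapshot("wrist");T=pose(s);P=cloud(d,T);im=d["image"]
t=(P-T[:3,3])@T[:3,:3]
h=(im[...,2]>100)&(im[...,1]<70)&(d["z_map"]<.3)&(abs(t[...,2])<.04);p=t[h];print(len(p),p.min(0),p.max(0),np.median(p,0))
E
```

```text
[ 0.51064452 -0.0043305   0.06033723] [-0.14  0.27  1.82 -0.    1.05 -0.26] 65.75201240648902
row [ 0.057  0.015 -0.005] [-0.0007 -0.      0.0003]
3535 [-0.20903699 -0.0862619  -0.0224213 ] [0.06096593 0.07320379 0.03294154] [-0.04683235  0.00627385 -0.00182296]
```

>>> send_rows:
  commands: "0.055 0.012 -0.007 0 0 0 0.3;0.055 0.012 -0.007 0 0 0 0.5;0.055 0.012 -0.007 0 0 0 1;0.055 0.012 -0.007 0 0 0 1;0.055 0.012 -0.007 0 0 0 1;0.055 0.012 -0.007 0 0 0 1;0.055 0.012 -0.007 0 0 0 1;0.055 0.012 -0.007 0 0 0 1"

```text
time: 23.35
position: [0.5092, -0.0009, 0.0496]
eef_rot: [[0.002, -0.118, 0.993], [-0.0, 0.993, 0.118], [-1.0, -0.001, 0.002]]
wrist_force: [0.9, 0.5, 0.7]
gripper_width: 0.222
```

>>> send_rows:
  commands: "0 0 0 0 0 0 1;0 0 0 0 0 0 1;0 0 0 0 0 0 1;0 0 0 0 0 0 1;0 0 0 0 0 0 1;0 0 0 0 0 0 1;0 0 0 0 0 0 1;0 0 0 0 0 0 1"

```text
time: 24.15
position: [0.5092, -0.001, 0.0496]
eef_rot: [[0.002, -0.118, 0.993], [-0.0, 0.993, 0.118], [-1.0, -0.001, 0.002]]
wrist_force: [3.4, 0.9, 0.4]
gripper_width: 0.221
```

```bash
cat > arc.py <<'E'
from h import *
from cell import *
import sys
s=read_state();y=.119;my=np.array([-np.sin(y),np.cos(y),0]);hg=np.array([.5206,-.0957,.095])
v=np.array(s["position"])+[0,0,.049]-hg;a,b=v@my,v[2];print('q',np.arctan2(b,a)-.03,'r',np.hypot(a,b),'w',s["gripper_width"]*94,'F',s["wrist_force"],'J',np.round(s["joints"],2))
R0=np.array(s["eef_rot"])
for q in np.linspace(float(sys.argv[1]),float(sys.argv[2]),8):
    p=hg+.095*(np.cos(q+.03)*my+np.sin(q+.03)*np.array([0,0,1]))-[0,0,.049]
    print(round(q,2),(R0.T@(p-s["position"])/.2).round(3))
E
python3 arc.py 0.05 .85
```

```text
q 0.00811332378517697 r 0.09548233489777741 w 20.76739768384851 F [3.39130479 0.9420901  0.4000566 ] J [-0.14  0.28  1.84 -0.    1.02 -0.26]
0.05 [-0.02  -0.004  0.   ]
0.16 [-0.074 -0.011  0.001]
0.28 [-0.126 -0.025  0.001]
0.39 [-0.177 -0.044  0.001]
0.51 [-0.225 -0.069  0.001]
0.62 [-0.27  -0.1    0.001]
0.74 [-0.311 -0.135  0.001]
0.85 [-0.348 -0.175  0.001]
```

>>> send_rows:
  commands: "-0.02 -0.004 0 0 0 0 1;-0.074 -0.011 0 0 0 0 1;-0.126 -0.025 0 0 0 0 1;-0.177 -0.044 0 0 0 0 1;-0.225 -0.069 0 0 0 0 1;-0.27 -0.1 0 0 0 0 1;-0.311 -0.135 0 0 0 0 1;-0.348 -0.175 0 0 0 0 1"

```text
time: 24.95
position: [0.5133, -0.0349, 0.1185]
eef_rot: [[0.001, -0.117, 0.993], [0.002, 0.993, 0.117], [-1.0, 0.002, 0.002]]
wrist_force: [5.7, 2.5, -6.5]
gripper_width: 0.226
```

```bash
python3 arc.py .85 1.40
```

```text
q 0.8391031282053164 r 0.09489783759489882 w 21.26039107462506 F [ 5.7032901   2.49068776 -6.45798976] J [-0.2   0.22  1.73  0.    1.19 -0.32]
0.85 [-0.004 -0.004  0.   ]
0.93 [-0.026 -0.033  0.   ]
1.01 [-0.047 -0.065  0.   ]
1.09 [-0.064 -0.097  0.   ]
1.16 [-0.08  -0.132  0.   ]
1.24 [-0.092 -0.167  0.   ]
1.32 [-0.102 -0.203  0.001]
1.4 [-0.108 -0.239  0.001]
```

>>> send_rows:
  commands: "-0.02 -0.025 0 0 0 0 1;-0.04 -0.055 0 0 0 0 1;-0.06 -0.09 0 0 0 0 1;-0.08 -0.132 0 0 0 0 1;-0.092 -0.167 0 0 0 0 1;-0.102 -0.203 0 0 0 0 1;-0.106 -0.225 0 0 0 0 1;-0.108 -0.239 0 0 0 0 1"

```text
time: 25.75
position: [0.5194, -0.0839, 0.1415]
eef_rot: [[0.003, -0.117, 0.993], [-0.001, 0.993, 0.117], [-1.0, -0.001, 0.003]]
wrist_force: [4.7, 0.5, 1.8]
gripper_width: 0.223
```

```bash
python3 arc.py 1.40 1.47
```

```text
q 1.4168688923545265 r 0.09620197238617761 w 20.940430533934645 F [4.69476184 0.5365394  1.75861315] J [-0.29  0.22  1.67 -0.    1.25 -0.41]
1.4 [ 0.007  0.007 -0.001]
1.41 [ 0.006  0.003 -0.001]
1.42 [ 0.006 -0.002 -0.001]
1.43 [ 0.005 -0.007 -0.001]
1.44 [ 0.005 -0.012 -0.001]
1.45 [ 0.004 -0.016 -0.001]
1.46 [ 0.004 -0.021 -0.001]
1.47 [ 0.004 -0.026 -0.001]
```

Now to 1.44, then release.

>>> send_rows:
  commands: "0.005 -0.004 0 0 0 0 1;0.005 -0.009 0 0 0 0 1;0.005 -0.013 0 0 0 0 1;0.005 -0.013 0 0 0 0 1;0.005 -0.013 0 0 0 0 1;0.005 -0.013 0 0 0 0 0.3;0.005 -0.013 0 0 0 0 0.3;0.005 -0.013 0 0 0 0 0.3"

```text
time: 26.55
position: [0.5165, -0.0856, 0.1389]
eef_rot: [[-0.003, -0.118, 0.993], [-0.0, 0.993, 0.118], [-1.0, 0.0, -0.003]]
wrist_force: [-0.7, 0.1, 0.4]
gripper_width: 0.446
```

>>> send_rows:
  commands: "0 0 0 0 0 0 0.3;0 0 0 0 0 0 0.3;0 0 0 0 0 0 0.3;-0.1 0 0 0 0 0 0.3;-0.25 0 0 0 0 0 0.3;-0.35 0 0 0 0 0 0.3;-0.4 0 0 0 0 0 0.3;-0.4 0 0 0 0 0 0.3"

```text
time: 27.35
position: [0.5193, -0.086, 0.2209]
eef_rot: [[0.003, -0.118, 0.993], [-0.001, 0.993, 0.118], [-1.0, -0.002, 0.003]]
wrist_force: [0.1, -0.4, 0.2]
gripper_width: 0.699
```

```bash
python3 chk.py c8; python3 - <<'E'
from cell import *
s=read_state();print(s["time"],s["position"],s["wrist_force"])
E
```

```text
[ 0.51928822 -0.08596325  0.22089798] 65.71423222987268
sink top [ 0.54827272 -0.18667213  0.06763238] ((0.548564612865448, -0.18828369677066803), (0.0071600074879825115, 0.06528998166322708), 7.291812896728516)
white vis 412
handle 487 [ 0.51857825 -0.08325542  0.22696891] [ 0.50908638 -0.13881215  0.10633388] [ 0.53121328 -0.01306309  0.42981117]
27.45 [ 0.51796763 -0.08558008  0.21884928] [ 0.23358125  1.25520102 -0.25893593]
```

View pics/c8.png

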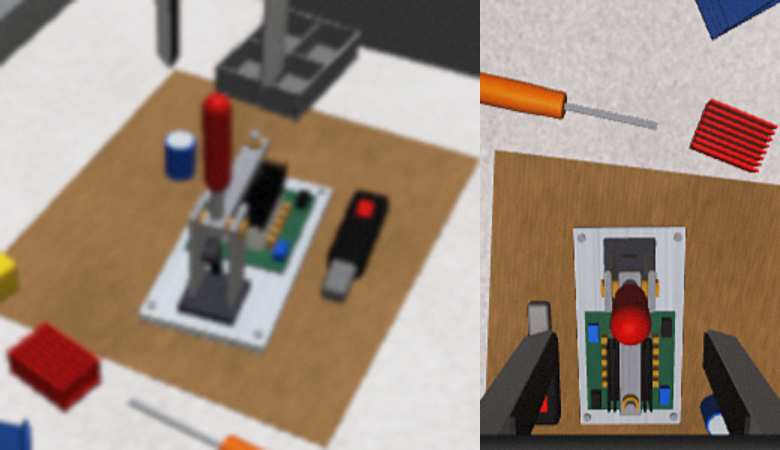

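The clamp stands shut by itself: arm level on the sink, handle upright, fingers clear. I'll wait here.

>>> send_rows:
  commands: "0 0 0 0 0 0 0.3;0 0 0 0 0 0 0.3;0 0 0 0 0 0 0.3;0 0 0 0 0 0 0.3;0 0 0 0 0 0 0.3;0 0 0 0 0 0 0.3;0 0 0 0 0 0 0.3;0 0 0 0 0 0 0.3"

```text
time: 28.25
position: [0.5186, -0.0857, 0.2198]
eef_rot: [[0.001, -0.118, 0.993], [-0.001, 0.993, 0.118], [-1.0, -0.001, 0.001]]
wrist_force: [-0.8, 0.2, 0.8]
gripper_width: 0.701
```

>>> send_rows:
  commands: "0 0 0 0 0 0 0.3;0 0 0 0 0 0 0.3;0 0 0 0 0 0 0.3;0 0 0 0 0 0 0.3;0 0 0 0 0 0 0.3;0 0 0 0 0 0 0.3;0 0 0 0 0 0 0.3;0 0 0 0 0 0 0.3"

```text
time: 29.05
position: [0.5186, -0.0857, 0.2197]
eef_rot: [[0.001, -0.118, 0.993], [-0.001, 0.993, 0.118], [-1.0, -0.001, 0.001]]
wrist_force: [-0.1, 0.4, 0.7]
gripper_width: 0.702
```

```bash
python3 arc.py 1.45 1.0
```

```text
q 1.4825800941606024 r 0.17404271935843388 w 65.98847769358724 F [-0.1042499   0.38647034  0.66738851] J [-0.3   0.18  1.53 -0.    1.43 -0.41]
1.45 [ 0.396 -0.007  0.004]
1.39 [0.399 0.023 0.004]
1.32 [0.405 0.053 0.004]
1.26 [0.413 0.083 0.004]
1.19 [0.422 0.112 0.004]
1.13 [0.433 0.14  0.004]
1.06 [0.447 0.168 0.004]
1.0 [0.461 0.194 0.004]
```

>>> send_rows:
  commands: "0.1 -0.005 0.004 0 0 0 0.3;0.2 -0.005 0.004 0 0 0 0.3;0.3 -0.005 0.004 0 0 0 0.3;0.395 -0.005 0.004 0 0 0 0.3;0.395 -0.005 0.004 0 0 0 0.3;0.395 -0.005 0.004 0 0 0 1;0.395 -0.005 0.004 0 0 0 1;0.395 -0.005 0.004 0 0 0 1"

```text
time: 29.85
position: [0.5204, -0.0869, 0.1419]
eef_rot: [[0.003, -0.118, 0.993], [-0.001, 0.993, 0.118], [-1.0, -0.001, 0.003]]
wrist_force: [-0.3, -0.4, -0.2]
gripper_width: 0.482
```

>>> send_rows:
  commands: "0 0 0 0 0 0 1;0 0 0 0 0 0 1;0 0 0 0 0 0 1;0 0 0 0 0 0 1;0 0 0 0 0 0 1;0 0 0 0 0 0 1;0 0 0 0 0 0 1;0 0 0 0 0 0 1"

```text
time: 30.65
position: [0.5198, -0.0867, 0.1411]
eef_rot: [[0.001, -0.118, 0.993], [-0.001, 0.993, 0.118], [-1.0, -0.001, 0.001]]
wrist_force: [-0.4, 0.1, 3.8]
gripper_width: 0.228
```

```bash
python3 arc.py 1.40 .75
```

```text
q 1.4460454620155818 r 0.09549168446895363 w 21.387431290284944 F [-0.37658584  0.08191435  3.76271787] J [-0.3   0.23  1.66 -0.    1.25 -0.42]
1.4 [ 0.005  0.021 -0.001]
1.31 [ 0.013  0.065 -0.001]
1.21 [ 0.025  0.107 -0.002]
1.12 [ 0.041  0.148 -0.002]
1.03 [ 0.061  0.188 -0.002]
0.94 [ 0.084  0.225 -0.002]
0.84 [ 0.111  0.26  -0.002]
0.75 [ 0.141  0.293 -0.002]
```

>>> send_rows:
  commands: "0.005 0.021 0 0 0 0 1;0.013 0.065 0 0 0 0 1;0.025 0.107 0 0 0 0 1;0.041 0.148 0 0 0 0 1;0.061 0.188 0 0 0 0 1;0.084 0.225 0 0 0 0 1;0.111 0.26 0 0 0 0 1;0.141 0.293 0 0 0 0 1"

```text
time: 31.45
position: [0.5125, -0.0264, 0.1154]
eef_rot: [[0.003, -0.117, 0.993], [0.002, 0.993, 0.117], [-1.0, 0.002, 0.003]]
wrist_force: [-5.3, 5.8, 18.7]
gripper_width: 0.225
```

```bash
python3 arc.py .70 0.01
```

```text
q 0.7528240169274777 r 0.09839363567409967 w 21.122187137399305 F [-5.32314185  5.75379568 18.66024183] J [-0.19  0.22  1.73  0.    1.18 -0.31]
0.7 [ 0.03   0.005 -0.001]
0.6 [ 0.067  0.035 -0.001]
0.5 [ 0.106  0.06  -0.002]
0.4 [ 0.147  0.082 -0.002]
0.31 [ 0.191  0.099 -0.002]
0.21 [ 0.236  0.112 -0.002]
0.11 [ 0.282  0.121 -0.002]
0.01 [ 0.328  0.125 -0.002]
```

>>> send_rows:
  commands: "0.025 0.006 0 0 0 0 1;0.065 0.035 0 0 0 0 1;0.105 0.06 0 0 0 0 1;0.147 0.082 0 0 0 0 1;0.191 0.099 0 0 0 0 1;0.236 0.112 0 0 0 0 1;0.28 0.121 0 0 0 0 1;0.32 0.125 0 0 0 0 1"

```text
time: 32.25
position: [0.5087, 0.0025, 0.0482]
eef_rot: [[-0.0, -0.115, 0.993], [0.01, 0.993, 0.115], [-1.0, 0.01, 0.001]]
wrist_force: [0.2, 15.5, 3.2]
gripper_width: 0.227
```

```bash
python3 arc.py .02 0.0
```

```text
q -0.007268651234382962 r 0.09897196030543391 w 21.320940677017155 F [ 0.21944907 15.51629902  3.17630067] J [-0.14  0.29  1.84  0.01  1.02 -0.26]
0.02 [-0.013 -0.02   0.001]
0.02 [-0.011 -0.02   0.001]
0.01 [-0.01  -0.02   0.001]
0.01 [-0.009 -0.02   0.001]
0.01 [-0.007 -0.02   0.001]
0.01 [-0.006 -0.02   0.001]
0.0 [-0.005 -0.02   0.001]
0.0 [-0.003 -0.02   0.001]
```

Fully open. Release the handle and lift clear.

>>> send_rows:
  commands: "0 -0.01 0 0 0 0 0.3;0 -0.01 0 0 0 0 0.3;0 -0.01 0 0 0 0 0.3;0 -0.01 0 0 0 0 0.3;0 -0.01 0 0 0 0 0.3;0 -0.01 0 0 0 0 0.3;0 -0.01 0 0 0 0 0.3;0 -0.01 0 0 0 0 0.3"

```text
time: 33.05
position: [0.51, -0.0057, 0.0485]
eef_rot: [[0.001, -0.118, 0.993], [-0.001, 0.993, 0.118], [-1.0, -0.001, 0.001]]
wrist_force: [0.8, -1.2, -0.4]
gripper_width: 0.697
```

>>> send_rows:
  commands: "-0.15 0 0 0 0 0 0.3;-0.3 0 0 0 0 0 0.3;-0.5 0 0 0 0 0 0.3;-0.7 0 0 0 0 0 0.3;-0.9 0 0 0 0 0 0.3;-1 0 0 0 0 0 0.3;-1 0 0 0 0 0 0.3;-1 0 0 0 0 0 0.3"

```text
time: 33.85
position: [0.5095, -0.0055, 0.2478]
eef_rot: [[0.0, -0.118, 0.993], [-0.0, 0.993, 0.118], [-1.0, -0.0, 0.0]]
wrist_force: [0.3, -0.2, -0.7]
gripper_width: 0.701
```

>>> send_rows:
  commands: "-0.1 -0.15 0 0 0 0 0.3;-0.1 -0.35 0 0 0 0 0.3;-0.1 -0.55 0 0 0 0 0.3;-0.1 -0.75 0 0 0 0 0.3;-0.1 -0.9 0 0 0 0 0.3;-0.1 -1 0 0 0 0 0.3;-0.1 -1 0 0 0 0 0.3;-0.1 -1 0 0 0 0 0.3"

```text
time: 34.65
position: [0.5328, -0.2032, 0.2674]
eef_rot: [[-0.001, -0.117, 0.993], [0.002, 0.993, 0.117], [-1.0, 0.002, -0.001]]
wrist_force: [-0.7, -0.0, 0.6]
gripper_width: 0.701
```

```bash
python3 chk.py c9
```

```text
[ 0.53282635 -0.20321975  0.26739274] 65.93120764744233
sink top [ 0.5315426  -0.19299066  0.06735493] ((0.5316805839538574, -0.19026678800582886), (0.040963005274534225, 0.06266271322965622), 6.874930381774902)
white vis 499
handle 958 [ 0.51171734 -0.02614788  0.1075153 ] [ 0.49834301 -0.13096688  0.0988071 ] [0.52404253 0.00354513 0.47657091]
```

View pics/c9.png

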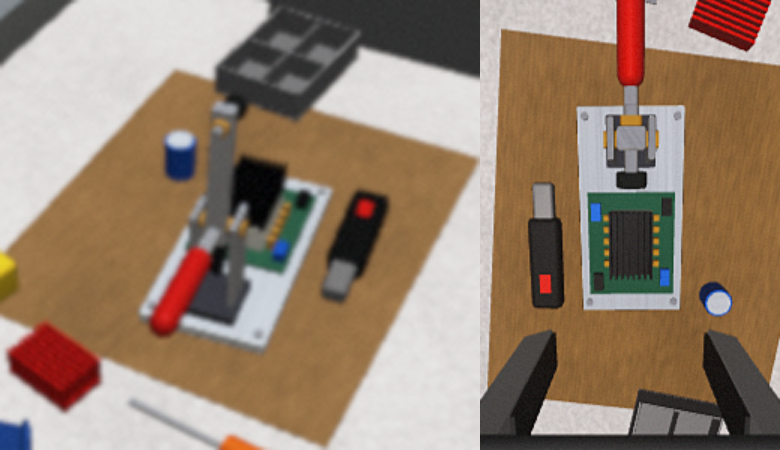

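The sink is square on the module at (0.5317, -0.1903), 6.9°, the clamp is fully open and the robot is clear. Handing in.

```bash
python3 -c "
from cell import *
print(finish_job())"
```

```text
the job is handed in; nothing more can be done
None
```

The job is done and handed in at about 35 s of the 69 s allowed. The heat sink is on the module, and the clamp was closed, left to hold by itself for over 1.6 s, and swung fully open again. No verdict was reported.

**Sink placement:** my last look put the sink's centre at (0.5317, -0.1903) m, turned 6.9°. The module measured (0.5319, -0.1902) m at 6.9°, so they agree to within about 0.3 mm, though the camera calibration is only good to about 2 mm.

**Clamp:** with the clamp shut, I saw the arm level on the sink, the handle upright and the fingers clear. In the last picture the arm is upright again and nothing is touching it. I could not measure the clamp's contact force directly.

**What went wrong on the way:** the first two grasps closed on air above the fins. The depth readings showed the real finger tips about 30 mm behind the reported TCP, which disagrees with the description. I corrected for that in every later grasp. The sink had not moved from its bay after the first miss and was not dropped.

**Bystanders:** the ones in the last picture looked undisturbed, but I did not measure any of them again at the end.

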